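# Tighten the loose jar cap, then put the jar in the tray

## Task

Three square sample jars with blue winged caps stand in the grey stand, and one cap has been left unscrewed: it stands proud, shows orange underneath and its grip bar is turned out of line with its jar. Screw that cap fully home (clockwise from above) while its jar sits in the stand, then put that jar upright on the floor of the green tray. Leave the other two jars where they are.

Things in the scene. Friction and masses are not known exactly. Their poses are not given: they have to be found in the camera images.
- loose_cap (a joint): Turn of the unscrewed cap, rad: 0 is tight at a hard stop, positive is unscrewed (counter-clockwise from above; starts at 0.9 to 1.3). Needs about 0.1 N m, stays where it is left, sinks 6 mm per rad when tightened. Tight, its bar is square with the jar, at right angles to the row of jars. Lifting the jar by the bar does not turn it.
- loose_bar (a point): Grip point on the turning axis, in the blue upright grip bar of the unscrewed cap. Bar 46 mm long (point x axis), 13 mm thick (y axis), rising 35 mm above the cap's flat top (cap 52 mm across, 15 mm thick). The point lies 12 mm below the bar's upper edge, 23 mm above the cap's flat top and, with the cap tight, 109.5 mm above the jar's underside.
- loose_jar_centre (a point): Centre of the jar with the unscrewed cap: white square tub, 60 x 60 mm, 70 mm high, about 0.25 kg with its cap; the point is 35 mm above its underside, z axis up. It sits with 4 degrees of play in a square pocket 22 mm deep of the fixed grey stand (88 x 288 x 34 mm, three pockets 100 mm apart, pocket floors 12 mm above the desk).
- tight_jar_1_centre (a point): Centre (35 mm above the underside) of a second jar of the same kind, in the same stand, with its cap already tight (top of its bar 122 mm above its underside). Leave it.
- tight_jar_2_centre (a point): Centre of the third jar, like the second. Leave it.
- tray_in (a point): Centre of the inner floor (9 mm above the desk) of the fixed, empty green square tray, 180 x 180 mm outside, walls 9 mm thick, rim 40 mm above the desk; x and y axes along its sides.

How it is judged:
By the outcome, as a careful person would: the job done as asked, in the order asked, and still so for the second after the job is handed in, with the robot touching nothing.
It also fails if it takes over 42 s, if anything falls off the work surface, if the arm or the gripper's body presses on something with over 40 N, if the wrist force passes 120 N, or if a joint passes its speed limit or range.

## Robot

A 6-joint arm with a two-finger parallel gripper is mounted at the origin on a cart in front of the work surface, level with it; the furniture and walls round the work are solid. World frame = base frame: x ahead of the robot, y to its left, z up, the work surface at z = 0. Lengths are in m, angles in rad, forces in N, time in s.
With the tool pointing down it reaches from about 0.4 to 0.825 m from the base axis. Payload 7 kg.
Tool frame: the origin (TCP) lies on the centre line of the jaws, within the pads' length; the fingertips stand 22 mm ahead of it and the grasp point (between the pads) lies 3 mm ahead of it; z points along the fingers, y is the direction in which the jaws open and shut (so a half turn about z gives the same grasp; the last joint's range is limited). The gripper opens to 88 mm and grips with 3 to 60 N. Pads are 19 mm wide; open, the fingers measure 130 mm over their backs; the gripper's body (78 mm by 193 mm) begins 47 mm behind the grasp point.
Start: joints at [-0.879, 0.359, 0.012, 0, -1.224, -0.288], TCP at [0.265, -0.621, 0.249] pointing down, gripper open.
Joint ranges: [-3.07, 3.07], [-1.43, 2.12], [-1.02, 1.25], [-3.03, 1.67], [-3.05, -0], [-3.03, 3.03]. Speed limits (rad/s): [2.39, 2.39, 3.01, 3.14, 3.14, 3.14].

## Interface

Orientations are given as a unit quaternion [x, y, z, w].
In Python, from workcell import manip, optics gives the robot as it stands.
- The arm moves only by the tool step_arm, never from a script. Its argument "motion" is a list of rows, each a list of 3 entries, a list of its own where there are three numbers: the turn, a rotation vector about the tool's x, y, z in rad, then the shift along the tool's x, y, z in mm, then the gripper's target within -1 to 1 (fully open at 1, half-way at 0, shut at -1). A call has 1 to 8 rows; each row is the pose to reach, as a shift and turn from the pose commanded when the call began, along the tool's axes at that moment; what a row does not reach only later rows make up. A row lasts 1/8 s, in which the tool goes at most 62.5 mm and 10.7 degrees, less where a joint would pass 70% of its speed; a pose out of reach is approached as far as the arm can. A call with a gripper value outside its range is refused whole. The fingers move at their own pace and stop on an object; the grip force is fixed at half the most. Time passes only in rows, so rows that repeat a pose let the fingers close. It gives the time, the measured TCP pose, the force and the opening at its end, in the units of the state.
- manip.get_state(): the state, without advancing time (a new reading comes with each control period).
- optics.get_image(name): name is "scene" or "top" or "wrist"; returns a dict with "pixels" (480x640x3 uint8, red, green, blue), "z_map" (480x640 float32, m along the optical axis (not along the pixel's ray), 0 where there is no reading), "intrinsics" (3x3 intrinsics, pixels), "k1" (the pictures are not rectified: a ray, as slopes to the right and down, at radius r is drawn at 1 + k1 r^2 times it, then the intrinsics apply), "rvec" (rotation vector, rad) and "tvec" (3), from world to camera coordinates, as OpenCV has them. Camera axes: x right, y down, z forward; pixel columns grow to the right and rows downward; lengths in m; the calibration is good to about 2 mm. A picture is of the moment at which its call begins.
- manip.job_done(): hands the job in, once; it reports no verdict.
The state is a dict: "time": time; "q": joint angles; "qd": joint speeds; "tau": joint torques, N m; "position": TCP position; "ee_rot": TCP orientation; "ft_force": force on the tool from outside, world axes, zero at the start; "wrist_torque": the same for the moment, N m; "finger_gap": opening from 0.0 (shut) to 1.0 (fully open).
Only numpy, scipy, OpenCV 4.12 (cv2) and the standard library are available. Lean on these libraries where they do the work, as an engineer would, in place of code of your own. Each camera call takes 0.05 s, during which the arm holds its last target. There are 200 camera calls.

## Working session

There is one attempt and no reset: what is moved stays moved. The work goes in short steps, Python scripts to look and compute and a tool call to move; the robot and the scene stay as the last step left them, time stands still between calls to the robot, and variables do not carry over. Pictures are saved under pics/ and viewed, about 8 in all and at most 12, crops included, and the job is handed in when it is done.

Besides the shell and the picture viewer there is one more tool, called after "Call:" as name(argument=value, ...) on one line, values as JSON. step_arm: Moves the arm, as the interface text tells. Its arguments: {"type":"object","properties":{"motion":{"type":"array"}},"required":["motion"]}

```bash
ls; mkdir -p pics
cat > h.py <<'E'
import numpy as np, cv2
from workcell import manip, optics
from scipy.spatial.transform import Rotation as R
def cloud(im):
    K=np.array(im["intrinsics"]);z=im["z_map"];h,w=z.shape
    u,v=np.meshgrid(np.arange(w),np.arange(h))
    p=cv2.undistortPoints(np.stack([u.ravel(),v.ravel()],1).astype(np.float64)[:,None],K,np.array([im["k1"],0,0,0,0.]))[:,0]
    c=np.c_[p,np.ones(len(p))]*z.reshape(-1,1)
    Rm=R.from_rotvec(np.ravel(im["rvec"])).as_matrix()
    P=(c-np.ravel(im["tvec"]))@Rm
    P[z.ravel()==0]=np.nan
    return P.reshape(h,w,3)
def save(im,n): cv2.imwrite(f"pics/{n}.png",im["pixels"][:,:,::-1])
E
python3 - <<'E'
from h import *
s=manip.get_state();print({k:np.round(v,3) for k,v in s.items()})
for n in("scene","top"):
    im=optics.get_image(n);save(im,n+"0");P=cloud(im)
    hsv=cv2.cvtColor(im["pixels"],cv2.COLOR_RGB2HSV)
    for nm,lo,hi in(("blue",(95,100,40),(130,255,255)),("orange",(5,120,80),(22,255,255)),("green",(40,80,40),(85,255,255))):
        m=cv2.inRange(hsv,lo,hi);k,l,st,c=cv2.connectedComponentsWithStats(m)
        for i in range(1,k):
            if st[i,4]>60:
                q=P[l==i];q=q[np.isfinite(q[:,0])]
                print(n,nm,st[i],c[i].round(),np.percentile(q,[2,50,98],axis=0).round(3).tolist() if len(q) else None)
E
```

```text
pics
{'time': np.float64(0.0), 'q': array([-0.879,  0.359,  0.011, -0.   , -1.224, -0.288]), 'qd': array([ 0.   , -0.002,  0.   ,  0.   , -0.001,  0.001]), 'tau': array([ 1.0000e-03, -5.8272e+01,  2.9306e+01,  6.9970e+00,  7.0000e-03,
       -0.0000e+00]), 'position': array([ 0.265, -0.62 ,  0.248]), 'ee_rot': array([-0.2  ,  0.98 ,  0.001, -0.   ]), 'ft_force': array([-1.111, -0.694,  0.453]), 'wrist_torque': array([ 0.005,  0.022, -0.031]), 'finger_gap': np.float64(1.001)}
scene blue [272 239  23  28 441] [282. 255.] [[0.484, 0.086, 0.089], [0.5, 0.112, 0.101], [0.527, 0.131, 0.135]]
scene blue [236 262  25  30 497] [247. 279.] [[0.468, 0.182, 0.087], [0.484, 0.21, 0.099], [0.512, 0.228, 0.133]]
scene blue [194 289  28  28 610] [208. 303.] [[0.451, 0.283, 0.094], [0.469, 0.306, 0.11], [0.484, 0.327, 0.139]]
scene green [347 126  15  16 119] [352. 133.] [[0.831, -0.39, 0.06], [0.853, -0.372, 0.063], [0.895, -0.336, 0.066]]
scene green [397 210  28  49 875] [411. 233.] [[0.395, -0.318, 0.005], [0.464, -0.255, 0.009], [0.527, -0.175, 0.038]]
top blue [484  51  22  13 191] [495.  56.] 
[... 400 characters left out ...]
, 0.137]]
top blue [209 258  12  25 204] [215. 270.] [[0.474, 0.18, 0.094], [0.495, 0.19, 0.098], [0.516, 0.199, 0.103]]
top blue [138 266  30  29 574] [153. 279.] [[0.454, 0.279, 0.1], [0.478, 0.301, 0.105], [0.499, 0.323, 0.141]]
top orange [283 100  40  31 332] [304. 117.] [[0.795, -0.017, 0.002], [0.819, 0.019, 0.008], [0.849, 0.063, 0.013]]
top orange [ 12 219  13   7  78] [ 18. 222.] [[0.59, 0.575, 0.04], [0.596, 0.585, 0.045], [0.602, 0.599, 0.049]]
top green [ 430   70   82   36 1334] [475.  91.] [[0.828, -0.39, 0.058], [0.849, -0.33, 0.063], [0.892, -0.244, 0.067]]
top green [ 389  241  106  104 7944] [441. 292.] [[0.363, -0.34, 0.004], [0.452, -0.254, 0.009], [0.54, -0.161, 0.042]]
```

View pics/top0.png

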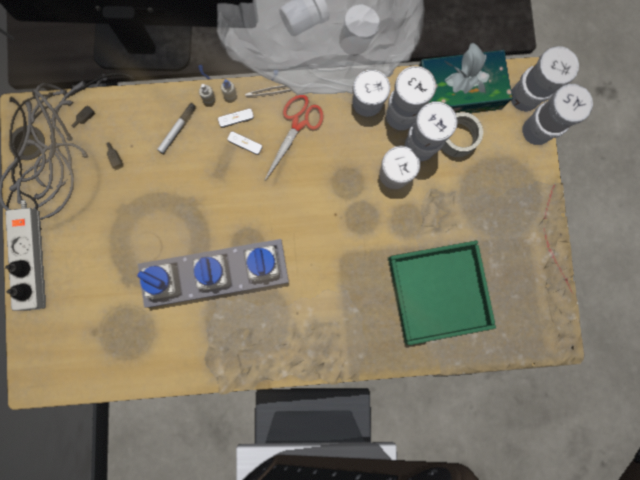

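View pics/scene0.png

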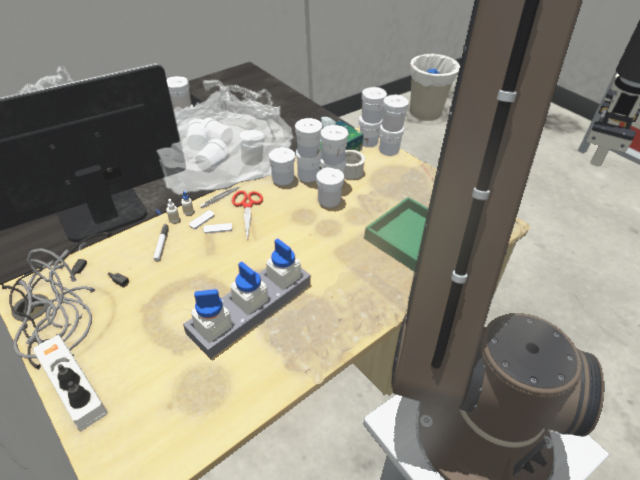

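Run:
```python
from h import *
for n in("top","scene"):
    im=optics.get_image(n);P=cloud(im)
    hsv=cv2.cvtColor(im["pixels"],cv2.COLOR_RGB2HSV)
    m=cv2.inRange(hsv,(95,80,40),(130,255,255))>0
    for x,y in((.51,.103),(.492,.203),(.477,.303)):
        near=np.hypot(P[...,0]-x,P[...,1]-y)<.05
        for nm,lo,hi in(("bar",.122,.155),("cap",.085,.113)):
            q=P[near&m&(P[...,2]>lo)&(P[...,2]<hi)]
            if len(q)<8: print(n,nm,len(q));continue
            (cx,cy),wh,a=cv2.minAreaRect((q[:,:2]*1000).astype(np.float32))
            print(n,nm,len(q),round(cx,1),round(cy,1),np.round(wh,1),round(a,1),"z",np.percentile(q[:,2],[5,50,95]).round(4))
    g=cv2.inRange(hsv,(40,80,40),(85,255,255))>0
    q=P[g&(P[...,0]<.6)&(P[...,2]<.06)&(P[...,2]>.03)]
    print(n,"tray rim",len(q),cv2.minAreaRect((q[:,:2]*1000).astype(np.float32)))
    # stand
    q=P[(P[...,2]>.026)&(P[...,2]<.042)&(P[...,1]>.0)&(P[...,1]<.42)&(P[...,0]<.58)&(P[...,0]>.38)]
    print(n,"stand",len(q),cv2.minAreaRect((q[:,:2]*1000).astype(np.float32)))
```

```text
top bar 177 510.8 105.8 [44.6 12.9] 9.9 z [0.1282 0.1328 0.1363]
top cap 388 510.7 105.0 [48.6 50.1] 11.6 z [0.0948 0.0982 0.1022]
top bar 180 493.1 204.4 [44.5 13.5] 10.4 z [0.1288 0.1323 0.1358]
top cap 353 491.8 202.8 [47.8 50. ] 25.2 z [0.0945 0.0983 0.1021]
top bar 186 477.5 301.2 [44.2 13.3] 62.8 z [0.134  0.1384 0.141 ]
top cap 409 477.4 302.2 [48.5 50.3] 52.7 z [0.0999 0.1037 0.1079]
top tray rim 1435 ((451.49664306640625, -250.4906768798828), (177.23504638671875, 179.85800170898438), 9.925345420837402)
top stand 3118 ((494.0674743652344, 204.17623901367188), (88.79762268066406, 287.0491943359375), 9.591001510620117)
scene bar 128 507.9 107.1 [43.4 14.1] 7.7 z [0.123  0.1308 0.1348]
scene cap 289 504.0 110.3 [50.4 41.5] 53.6 z [0.089  0.0969 0.1096]
scene bar 133 492.3 205.7 [43.5 13. ] 9.5 z [0.1234 0.131  0.1338]
scene cap 321 487.6 206.2 [50.1 44.8] 63.3 z [0.0892 0.0972 0.1099]
scene bar 223 476.1 303.2 [44.6 16. ] 64.3 z [0.1233 0.1349 0.1394]
scene cap 330 466.8 305.5 [51.4 34.6] 74.7 z [0.0947 0.1028 0.1104]
scene tray rim 32 ((398.14404296875, -175.96458435058594), (52.33273696899414, 6.26884651184082), 6.634659290313721)
scene stand 2089 ((494.24072265625, 204.57272338867188), (92.42485046386719, 288.4522705078125), 9.767748832702637)
```

Both pictures agree. In the top view, the loose jar is the leftmost one at about px (155,279), with its bar at 63° where tight would be 10° and its top 5.6 mm high. The tight jars are at px (208,270) and (261,262), and the tray is at px (441,292). Next I'll hover over the loose jar, passing through a safe mid-point.

```bash
cat >> h.py <<'E'
def to(pos,yang):
    "turn and shift (tool axes, mm) from the measured pose to pos with tool down, tool y at yang deg"
    s=manip.get_state();C=R.from_quat(s["ee_rot"])
    a=np.radians(yang);y=np.array([np.cos(a),np.sin(a),0]);z=np.array([0,0,-1.]);x=np.cross(y,z)
    T=R.from_matrix(np.c_[x,y,z])
    print("turn",(C.inv()*T).as_rotvec().round(3),"shift",(C.inv().apply(np.array(pos)-s["position"])*1000).round(1))
E
python3 - <<'E'
from h import *
to((.47,-.1,.25),152.8);to((.477,.302,.25),152.8)
E
```

```text
turn [ 0.001  0.    -0.692] shift [-392.9  398.1   -1.7]
turn [ 0.001  0.    -0.692] shift [-557.3  765.    -1.3]
```

Call:
step_arm(motion=[[[0,0,-0.15],[-50,40,0],1],[[0,0,-0.3],[-110,80,0],1],[[0,0,-0.45],[-160,118,0],1],[[0,0,-0.6],[-210,158,0],1],[[0,0,-0.692],[-255,200,0],1],[[0,0,-0.692],[-295,245,0],1],[[0,0,-0.692],[-330,295,0],1],[[0,0,-0.692],[-365,345,0],1]])

```text
time: 1.2
position: [0.4641, -0.1645, 0.2487]
ee_rot: [-0.521, 0.854, -0.0, 0.0]
ft_force: [0.4, 0.2, -0.4]
finger_gap: 1.002
```

Run:
```python
from h import *
s=manip.get_state();print(s["time"],s["position"],s["q"])
to((.477,.302,.23),152.8)
```

```text
1.2 [ 0.46410579 -0.16450591  0.24867383] [ 5.94737858e-02  5.43137982e-02 -3.79337271e-01  2.81891971e-06
 -1.13669654e+00 -5.34463550e-01]
turn [-0.  0. -0.] shift [-420.8  201.9   18.7]
```

Call:
step_arm(motion=[[[0,0,0],[-52,25,0],1],[[0,0,0],[-104,50,0],1],[[0,0,0],[-156,75,4],1],[[0,0,0],[-208,100,8],1],[[0,0,0],[-260,125,12],1],[[0,0,0],[-312,150,16],1],[[0,0,0],[-365,175,18],1],[[0,0,0],[-421,202,19],1]])

```text
time: 2.2
position: [0.4765, 0.3021, 0.2296]
ee_rot: [-0.521, 0.854, 0.0, 0.0]
ft_force: [1.4, -0.2, -0.0]
finger_gap: 1.007
```

Call:
step_arm(motion=[[[0,0,0],[0,0,0],1],[[0,0,0],[0,0,0],1]])

```text
time: 2.45
position: [0.4764, 0.3003, 0.2291]
ee_rot: [-0.521, 0.853, -0.0, -0.001]
ft_force: [0.0, -0.5, -0.5]
finger_gap: 1.001
```

Run:
```python
from h import *
s=manip.get_state();print(s["time"],s["position"],s["q"])
im=optics.get_image("wrist");save(im,"w1");P=cloud(im)
hsv=cv2.cvtColor(im["pixels"],cv2.COLOR_RGB2HSV)
m=cv2.inRange(hsv,(95,80,40),(130,255,255))>0
near=np.hypot(P[...,0]-.477,P[...,1]-.302)<.045
for lo,hi in((.128,.15),(.095,.112)):
    q=P[near&m&(P[...,2]>lo)&(P[...,2]<hi)]
    if len(q)>8: print(len(q),cv2.minAreaRect((q[:,:2]*1000).astype(np.float32)),np.percentile(q[:,2],[5,50,95]))
to((.477,.302,.13),152.8)
```

```text
2.45 [0.47640578 0.3002704  0.22906208] [ 9.09855606e-01  1.90339629e-01 -2.66281849e-01 -1.31322107e-04
 -1.11537032e+00 -1.38397643e+00]
1460 ((477.62164306640625, 300.66766357421875), (44.3847770690918, 12.757366180419922), 63.029354095458984) [0.13480647 0.13808821 0.13940647]
3092 ((476.5798034667969, 300.1245422363281), (51.267906188964844, 52.30088806152344), 63.07776641845703) [0.1003399  0.10353413 0.10470362]
turn [ 0.    -0.001 -0.   ] shift [-2.4  0.7 99.3]
```

View pics/w1.png

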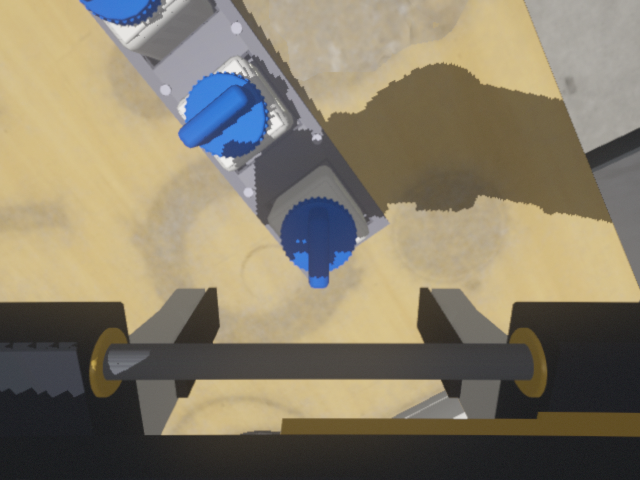

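The wrist view shows the bar upright at px (318,250), midway between the jaws. The wrist fit gives (0.4775, 0.3007) at 63.0°, which matches the top view. I'll descend and close.

Call:
step_arm(motion=[[[0,0,0],[-1,-0.5,35],1],[[0,0,0],[-1,-0.5,65],1],[[0,0,0],[-1,-0.5,85],1],[[0,0,0],[-1,-0.5,98],1],[[0,0,0],[-1,-0.5,98],1],[[0,0,0],[-1,-0.5,98],-1],[[0,0,0],[-1,-0.5,98],-1],[[0,0,0],[-1,-0.5,98],-1]])

```text
time: 3.5
position: [0.4779, 0.3012, 0.1322]
ee_rot: [-0.521, 0.854, 0.0, 0.001]
ft_force: [0.1, 0.1, 0.2]
finger_gap: 0.72
```

Call:
step_arm(motion=[[[0,0,0],[0,0,0],-1],[[0,0,0],[0,0,0],-1],[[0,0,0],[0,0,0],-1],[[0,0,0],[0,0,0],-1]])

```text
time: 4.0
position: [0.4777, 0.3009, 0.1315]
ee_rot: [-0.521, 0.854, -0.0, -0.0]
ft_force: [0.3, -0.9, -0.7]
finger_gap: 0.266
```

Run:
```python
from h import *
s=manip.get_state();print(s["time"],s["position"],s["ft_force"],s["wrist_torque"],s["finger_gap"]*88,s["q"][5])
to((.4772,.3008,.125),99.8)
```

```text
4.0 [0.47769223 0.30093055 0.13152556] [ 0.28570662 -0.87799413 -0.71963022] [ 0.03740431  0.04201353 -0.006926  ] 23.369639671635962 -1.383742123708635
turn [-0.    -0.     0.925] shift [0.3 0.4 6.5]
```

Call:
step_arm(motion=[[[0,0,0],[0,0,0],-1],[[0,0,0],[0,0,0],-1],[[0,0,0],[0,0,0],-1],[[0,0,0],[0,0,0],-1]])

```text
time: 4.5
position: [0.4776, 0.3009, 0.1314]
ee_rot: [-0.521, 0.854, -0.0, -0.0]
ft_force: [-0.4, -0.0, -2.7]
finger_gap: 0.143
```

Run:
```python
from h import *
s=manip.get_state();print(s["time"],s["position"],s["ft_force"],s["wrist_torque"],s["finger_gap"]*88,s["q"][5])
to((.4772,.3008,.125),99.8)
```

```text
4.5 [0.47759582 0.3008582  0.13141698] [-0.36872118 -0.00267324 -2.66208056] [0.14396061 0.15398914 0.00267024] 12.583998720261446 -1.3837691556977263
turn [ 0.    -0.     0.925] shift [0.2 0.3 6.4]
```

Call:
step_arm(motion=[[[0,0,0.1],[0,0,0.6],-1],[[0,0,0.2],[0,0,1.2],-1],[[0,0,0.3],[0,0,1.8],-1],[[0,0,0.4],[0,0,2.4],-1],[[0,0,0.5],[0,0,3.0],-1],[[0,0,0.6],[0,0,3.6],-1],[[0,0,0.7],[0,0,4.2],-1],[[0,0,0.8],[0,0,4.8],-1]])

```text
time: 5.5
position: [0.4776, 0.3011, 0.1268]
ee_rot: [-0.146, 0.989, 0.0, -0.0]
ft_force: [-1.8, 0.8, -0.6]
finger_gap: 0.147
```

Run:
```python
from h import *
s=manip.get_state();print(s["time"],s["position"],s["ft_force"],s["wrist_torque"],s["finger_gap"]*88,s["q"][5])
to((.4772,.3008,.126),99.8)
```

```text
5.5 [0.47763424 0.30106115 0.12678032] [-1.82346294  0.77018108 -0.59131954] [0.31332309 0.31154689 0.12851993] 12.968001211941731 -2.1869283118771485
turn [ 0.    -0.     0.122] shift [ 0.5 -0.1  0.8]
```

Call:
step_arm(motion=[[[0,0,0.05],[0,0,0.3],-1],[[0,0,0.1],[0,0,0.6],-1],[[0,0,0.14],[0,0,0.8],-1],[[0,0,0.14],[0,0,0.8],-1]])

```text
time: 6.0
position: [0.4777, 0.301, 0.1259]
ee_rot: [-0.078, 0.997, 0.0, -0.0]
ft_force: [-1.3, -0.1, -0.3]
finger_gap: 0.147
```

Run:
```python
from h import *
s=manip.get_state();print(s["time"],s["position"],s["ft_force"],s["wrist_torque"],s["finger_gap"]*88,s["q"][5])
to((.4772,.3008,.126),99.8)
```

```text
6.0 [0.477654   0.3009884  0.12594662] [-1.27878048 -0.06435668 -0.28488723] [ 0.18492813  0.34864674 -0.00397933] 12.94316416539001 -2.3234950371092533
turn [ 0.    -0.    -0.015] shift [ 0.5 -0.1 -0.1]
```

Call:
step_arm(motion=[[[0,0,0.04],[0,0,0.2],-1],[[0,0,0.06],[0,0,0.3],-1]])

```text
time: 6.25
position: [0.4776, 0.3012, 0.1258]
ee_rot: [-0.048, 0.999, 0.0, -0.0]
ft_force: [-1.6, 1.6, 2.4]
finger_gap: 0.148
```

Run:
```python
from h import *
s=manip.get_state();print(s["time"],s["position"],s["ft_force"],s["wrist_torque"],s["finger_gap"]*88,s["q"][5])
to((.4772,.3008,.126),99.8)
```

```text
6.25 [0.4775811  0.30117386 0.12578446] [-1.63733685  1.6342549   2.40852522] [0.78615175 1.2226358  0.31521218] 12.980925709115342 -2.383474627351919
turn [ 0.    -0.    -0.075] shift [ 0.4 -0.3 -0.2]
```

Call:
step_arm(motion=[[[0,0,0.03],[0,0,0],-1],[[0,0,0.03],[0,0,0],-1]])

```text
time: 6.5
position: [0.4774, 0.3014, 0.1258]
ee_rot: [-0.033, 0.999, 0.0, -0.0]
ft_force: [-4.3, 2.9, 2.1]
finger_gap: 0.148
```

Run:
```python
from h import *
s=manip.get_state();print(s["time"],s["position"],s["ft_force"],s["wrist_torque"],s["finger_gap"]*88,s["q"][5])
im=optics.get_image("scene");save(im,"s2")
cv2.imwrite("pics/s2c.png",cv2.resize(im["pixels"][200:380,130:350,::-1],None,fx=3,fy=3,interpolation=cv2.INTER_CUBIC))
```

```text
6.5 [0.47744993 0.30136375 0.12582741] [-4.29923792  2.88881251  2.09889184] [1.11836988 1.72373418 0.50427518] 12.994495013403544 -2.4139373150882735
```

View pics/s2c.png

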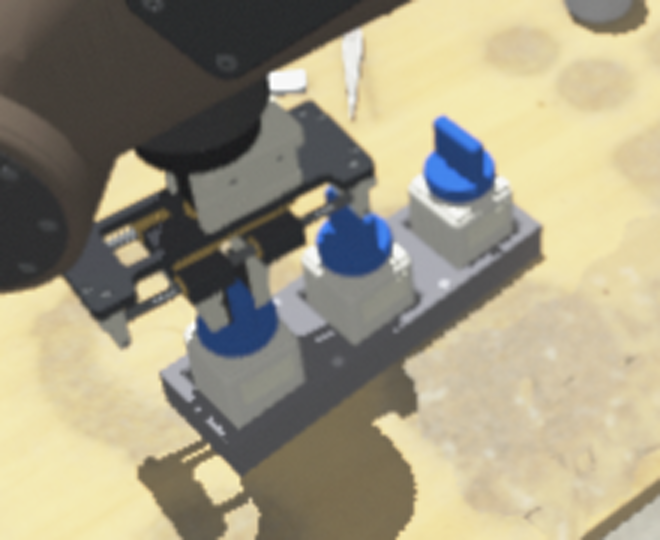

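The scene crop (loose jar at about px (240,340)) shows the cap seated with no orange visible. Torque rose from 0.13 to 0.50 N m with no further turning, so it is at the stop. I'll ease the twist slightly and lift straight up.

Call:
step_arm(motion=[[[0,0,-0.025],[0,0,0],-1],[[0,0,-0.025],[0,0,-6],-1],[[0,0,-0.025],[0,0,-12],-1],[[0,0,-0.025],[0,0,-20],-1],[[0,0,-0.025],[0,0,-30],-1],[[0,0,-0.025],[0,0,-45],-1],[[0,0,-0.025],[0,0,-45],-1]])

```text
time: 7.42
position: [0.4786, 0.3015, 0.1727]
ee_rot: [-0.045, 0.999, 0.001, 0.001]
ft_force: [-0.0, -0.0, -3.0]
finger_gap: 0.149
```

Run:
```python
from h import *
s=manip.get_state();print(s["time"],s["position"],s["ft_force"],s["wrist_torque"],s["finger_gap"]*88,s["q"][5])
im=optics.get_image("scene");save(im,"s3")
cv2.imwrite("pics/s3c.png",cv2.resize(im["pixels"][200:380,130:350,::-1],None,fx=3,fy=3,interpolation=cv2.INTER_CUBIC))
to((.477,.3012,.275),99.8)
```

```text
7.425 [0.47859207 0.30150808 0.1726642 ] [-0.01418929 -0.01949182 -2.98733318] [-0.00293388  0.03967952 -0.0082321 ] 13.136529850764946 -2.3888327831379126
turn [ 0.001  0.001 -0.08 ] shift [   1.     0.3 -103.3]
```

View pics/s3c.png

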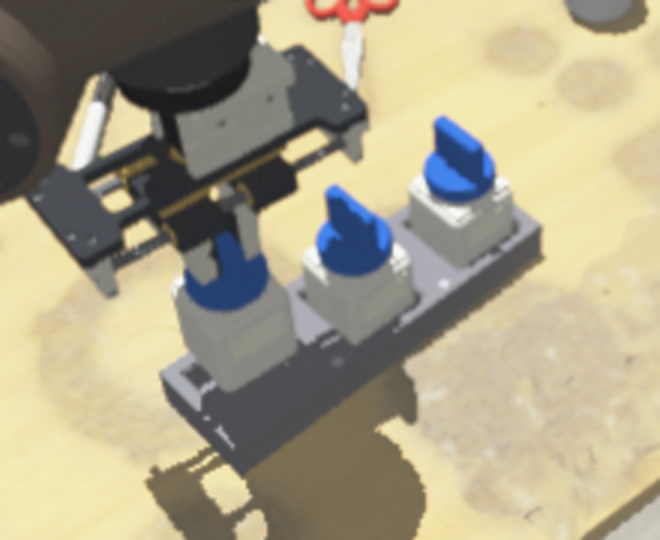

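The jar at about px (235,330) is out of its pocket and upright. Its weight reads about 3 N, and the neighbours haven't moved.

Call:
step_arm(motion=[[[0,0,0],[0,0,-25],-1],[[0,0,0],[0,0,-55],-1],[[0,0,0],[0,0,-80],-1],[[0,0,0],[0,0,-102],-1],[[0,0,0],[0,0,-102],-1]])

```text
time: 8.1
position: [0.4782, 0.3013, 0.2738]
ee_rot: [-0.045, 0.999, 0.001, 0.001]
ft_force: [0.0, 0.3, -2.8]
finger_gap: 0.145
```

Run:
```python
from h import *
s=manip.get_state();print(s["time"],s["position"],s["ft_force"],s["finger_gap"]*88)
to((.48,.02,.275),99.8);to((.4515,-.2505,.275),99.8)
```

```text
8.1 [0.47821479 0.30134827 0.27382728] [ 0.01160957  0.30507456 -2.83108059] 12.799036950843218
turn [ 0.002  0.002 -0.08 ] shift [  23.7 -280.3   -1.7]
turn [ 0.002  0.002 -0.08 ] shift [  76.6 -547.1   -2.3]
```

Call:
step_arm(motion=[[[0,0,-0.01],[2,-15,0],-1],[[0,0,-0.02],[6,-45,0],-1],[[0,0,-0.03],[11,-80,0],-1],[[0,0,-0.04],[16,-115,0],-1],[[0,0,-0.05],[21,-150,0],-1],[[0,0,-0.06],[26,-185,0],-1],[[0,0,-0.07],[31,-220,0],-1],[[0,0,-0.08],[36,-255,0],-1]])

```text
time: 9.1
position: [0.4638, 0.0418, 0.2713]
ee_rot: [-0.086, 0.996, -0.0, -0.001]
ft_force: [0.6, -0.4, -1.5]
finger_gap: 0.14
```

Run:
```python
from h import *
to((.4515,-.2505,.275),99.8)
```

```text
turn [-0.    -0.002  0.   ] shift [  61.9 -286.    -3.5]
```

Call:
step_arm(motion=[[[0,0,0],[8,-38,0],-1],[[0,0,0],[17,-80,0],-1],[[0,0,0],[27,-125,0],-1],[[0,0,0],[37,-170,0],-1],[[0,0,0],[47,-215,0],-1],[[0,0,0],[55,-252,0],-1],[[0,0,0],[60,-275,0],-1],[[0,0,0],[62,-285,0],-1]])

```text
time: 10.1
position: [0.4509, -0.2489, 0.2711]
ee_rot: [-0.084, 0.996, 0.0, -0.001]
ft_force: [0.4, -0.8, -2.2]
finger_gap: 0.145
```

Call:
step_arm(motion=[[[0,0,0],[0,0,30],-1],[[0,0,0],[0,0,70],-1],[[0,0,0],[0,0,100],-1],[[0,0,0],[0,0,100],-1],[[0,0,0],[0,0,100],-1]])

```text
time: 10.72
position: [0.4528, -0.2477, 0.1736]
ee_rot: [-0.086, 0.996, -0.0, 0.0]
ft_force: [-0.7, -0.3, -2.3]
finger_gap: 0.147
```

Run:
```python
from h import *
s=manip.get_state();print(s["time"],s["position"],s["ft_force"],s["finger_gap"]*88)
im=optics.get_image("top");save(im,"t4")
cv2.imwrite("pics/t4c.png",cv2.resize(im["pixels"][220:370,340:540,::-1],None,fx=3,fy=3))
to((.4515,-.2505,.1235),99.8)
```

```text
10.725 [ 0.45282703 -0.24771888  0.17361132] [-0.67276314 -0.2710152  -2.32830799] 12.906654492911684
turn [-0.001  0.002  0.   ] shift [ 2.2 -2.4 50.5]
```

View pics/t4c.png

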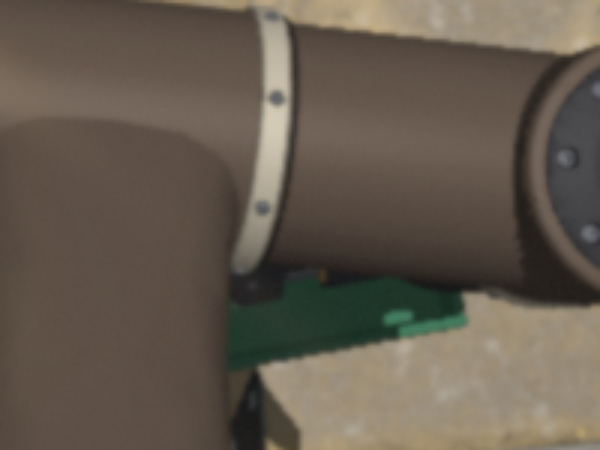

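The arm hides the tray from the top camera, so I'll rely on the kinematics, which have plenty of margin. I'll lower the last bit gently.

Call:
step_arm(motion=[[[0,0,0],[2,-2,20],-1],[[0,0,0],[2,-2,38],-1],[[0,0,0],[2,-2,45],-1],[[0,0,0],[2,-2,48],-1],[[0,0,0],[2,-2,50],-1],[[0,0,0],[2,-2,50],-1]])

```text
time: 11.52
position: [0.451, -0.25, 0.1231]
ee_rot: [-0.085, 0.996, -0.0, 0.0]
ft_force: [-0.4, 0.2, -2.1]
finger_gap: 0.142
```

Run:
```python
from h import *
s=manip.get_state();print(s["time"],s["position"],s["ft_force"],s["wrist_torque"],s["finger_gap"]*88)
```

```text
11.525 [ 0.45099534 -0.25002058  0.12310654] [-0.44555202  0.17047836 -2.07259483] [-0.01913399 -0.01704832 -0.03076175] 12.478010072960059
```

Not touching yet, so down another 1–2 mm.

Call:
step_arm(motion=[[[0,0,0],[0,0,0.7],-1],[[0,0,0],[0,0,1.2],-1],[[0,0,0],[0,0,1.2],-1]])

```text
time: 11.9
position: [0.4511, -0.25, 0.1225]
ee_rot: [-0.086, 0.996, -0.0, 0.001]
ft_force: [-1.4, 3.0, 6.8]
finger_gap: 0.143
```

Run:
```python
from h import *
s=manip.get_state();print(s["time"],s["position"],s["ft_force"],s["wrist_torque"],s["finger_gap"]*88)
```

```text
11.9 [ 0.45111546 -0.25003067  0.12252055] [-1.3561792   2.99669394  6.82047973] [1.00699851 0.78305959 0.02558184] 12.61617024960764
```

Contact at 6.8 N, at the expected height. I'll release and retreat straight up.

Call:
step_arm(motion=[[[0,0,0],[0,0,0],0.3],[[0,0,0],[0,0,0],0.3],[[0,0,0],[0,0,0],0.3],[[0,0,0],[0,0,0],0.3],[[0,0,0],[0,0,0],0.3],[[0,0,0],[0,0,0],0.3],[[0,0,0],[0,0,-20],0.3],[[0,0,0],[0,0,-50],0.3]])

```text
time: 12.9
position: [0.45, -0.2498, 0.1712]
ee_rot: [-0.085, 0.996, 0.0, -0.001]
ft_force: [0.4, -1.2, -0.6]
finger_gap: 0.65
```

Call:
step_arm(motion=[[[0,0,0],[0,0,-40],0.3],[[0,0,0],[0,0,-90],0.3],[[0,0,0],[0,-30,-110],0.3],[[0,0,0],[0,-80,-110],0.3],[[0,0,0],[0,-130,-110],0.3],[[0,0,0],[0,-180,-110],0.3],[[0,0,0],[0,-230,-110],0.3],[[0,0,0],[0,-260,-110],0.3]])

```text
time: 13.9
position: [0.4947, -0.5084, 0.2804]
ee_rot: [-0.085, 0.996, 0.0, -0.001]
ft_force: [0.3, 0.3, -0.6]
finger_gap: 0.65
```

Run:
```python
from h import *
s=manip.get_state();print(s["time"],s["position"],s["ft_force"],s["finger_gap"])
im=optics.get_image("top");save(im,"t5");P=cloud(im)
hsv=cv2.cvtColor(im["pixels"],cv2.COLOR_RGB2HSV);m=cv2.inRange(hsv,(95,80,40),(130,255,255))>0
for x,y in((.51,.103),(.492,.203),(.451,-.25)):
    near=np.hypot(P[...,0]-x,P[...,1]-y)<.06
    for lo,hi in((.115,.155),(.07,.112)):
        q=P[near&m&(P[...,2]>lo)&(P[...,2]<hi)]
        if len(q)>8: print(len(q),cv2.minAreaRect((q[:,:2]*1000).astype(np.float32)),np.percentile(q[:,2],[5,50,95]).round(4))
a=im["pixels"][220:370,340:540,::-1];b=optics.get_image("scene")["pixels"][180:330,200:470,::-1]
w=hsv[...,1]<60
q=P[(np.hypot(P[...,0]-.451,P[...,1]+.25)<.06)&w&(P[...,2]>.055)&(P[...,2]<.085)]
if len(q)>8: print("jar",len(q),cv2.minAreaRect((q[:,:2]*1000).astype(np.float32)))
cv2.imwrite("pics/f.png",cv2.resize(np.hstack([a,b]),(780,249)))
```

```text
13.9 [ 0.49468677 -0.50835104  0.28038312] [ 0.25937062  0.2815252  -0.63876579] 0.6500295112593849
180 ((510.6972351074219, 105.71546936035156), (44.19851303100586, 12.83527660369873), 9.334335327148438) [0.1265 0.1325 0.1358]
391 ((510.1905822753906, 104.41580963134766), (48.45848083496094, 51.02714157104492), 16.68073844909668) [0.0942 0.0984 0.1023]
177 ((493.01904296875, 204.53330993652344), (44.430274963378906, 13.64037799835205), 9.823625564575195) [0.1281 0.132  0.1359]
351 ((491.76434326171875, 202.88595581054688), (48.92170333862305, 50.02593994140625), 24.673974990844727) [0.0946 0.0983 0.102 ]
208 ((451.2634582519531, -247.89012145996094), (45.1571159362793, 14.307854652404785), 9.3167724609375) [0.1181 0.1288 0.1325]
397 ((451.139404296875, -247.38076782226562), (50.986778259277344, 50.748321533203125), 0.10884679853916168) [0.091  0.0953 0.1065]
jar 361 ((450.83331298828125, -247.2793426513672), (60.49642562866211, 60.74190902709961), 10.723237991333008)
```

View pics/f.png

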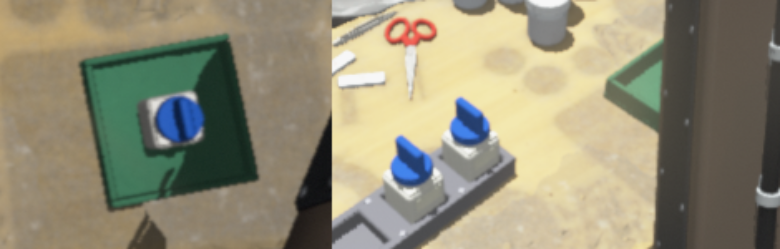

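The jar stands upright in the tray at about px (175,120) of the crop. Its bar is at 9.3° and the jar at 10.7°, so they are square within measurement noise. The bar's top sits 3 mm below the tight jars' bars, as the 9 mm and 12 mm floors predict. The other two jars are unmoved.

```bash
python3 -c "
from workcell import manip
print(manip.job_done())"
```

```text
the job is handed in; nothing more can be done
None
```

The loose cap is screwed home, its jar stands upright on the tray floor near the centre, and the job is handed in. The robot's clock read about 14 s of the allowed 42 s.

- **Tightening:** I gripped the loose cap's bar and turned it clockwise about 53° in the stand. I kept turning until the torque rose from about 0.13 to 0.50 N m against the stop, then lifted the jar into the tray.
- **Cap:** In the last top-camera check its bar was square with the jar to within 1.4°, about the measurement noise. The bar's height above the jar's base matched the tight jars' bars to within about 1 mm.
- **Other jars:** They measured within about 1 mm of where they began.
- **Robot:** It was clear of everything when I handed in. The highest wrist force I read was about 7 N.
- **What I couldn't see:** The arm hid the tray from the top camera while I was placing the jar, so that move relied on the robot's own position and the contact force. The final picture confirmed it.

No check failed or disagreed.

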